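Hang the sample pot on the sampler by its bail

TASK

Raise the folded-down wire bail of the steel sample pot upright while the pot stays standing on the bench. Then lift the pot by its bail and hang it gently on the two-prong hanger of the white sampler stand, with the bail lying in the dips of both prongs and its orange grip midway between them, and let go so that the pot hangs still. Keep the pot from tipping over and leave the bottle, beaker and jar where they are.

Things in the scene. Friction and masses are not known exactly. Their poses are not given: they have to be found in the camera images.
- pot: Open steel sample pot, loose, about 0.4 kg, 90 mm high, 80 mm across at the foot, 90 mm at the rim. Origin: centre of underside; z up. Lugs at its +y and -y sides (out to 55 mm from the axis) carry the bail's hinge, axis parallel to the pot's y at x = 0, z = 78 mm. The bail is folded out to the pot's -x side, which starts roughly facing the robot.
- bail (a joint): Angle of the wire bail about its hinge on the pot (rad): 0 = folded down, sticking out level to the pot's -x side; 1.571 = upright above the pot; goes on over to 2.9 on the far side, with no stop at upright. Starts at 0 to 0.3. Hinge friction (0.03 N m) keeps it at whatever angle it is left. U of 6 mm wire: two straight sides 112 mm apart, crossbar 90 mm from the hinge axis.
- bail_grip (a point): Centre of the orange grip sleeve (12 mm diameter, 44 mm long) in the middle of the bail's straight crossbar, on its axis; bare 6 mm wire on either side. Its y axis runs along the crossbar, its x axis points from the crossbar to the hinge. With the bail upright it is 168 mm above the pot's underside.
- stand: White plastic sampler stand, fixed. Origin: on the bench right below the dips of its hanger; z up, -x side roughly towards the robot. Base plate 100 mm wide, 8 mm thick, x = -55 to 185 mm; round column, 40 mm diameter, at x = 140 mm, grey box behind its foot; on top a head 100 mm wide (x = 112 to 162 mm) up to 253 mm high, carrying two prongs.
- stand_seat (a point): Middle of the bail's crossbar when hung properly: midway between the prongs' dips, 222 mm above the bench; axes as the stand's. The two 8 mm steel prongs (y = +-36 mm, 64 mm clear gap for a gripper) run from the head towards -x, axis 234 mm high, drop at 45 degrees into a dip (212 mm high at x = 0) and rise to upturned tips (236 mm high at x = -22 mm).
- bottle: Bystander: clear bottle with white cap, 60 mm diameter, 150 mm high, loose. Origin: centre of underside.
- beaker: Bystander: glass beaker, 96 mm diameter, 120 mm high, loose. Origin: centre of underside.
- jar: Bystander: low white jar, 52 mm diameter, 55 mm high, loose. Origin: centre of underside.
Things that resemble listed ones, but are neither listed nor needed, are in the scene too. What is shaped like the pot but blue is not meant.

How it is judged:
On the way:
1. the bail is upright (within 0.3 rad) while the pot stands on the bench (value of joint bail between 1.27 and 1.87 rad and height (world z) of pot below 0.006 m and angle between pot's own z axis and vertical below 0.08 rad), for 0.2 s.
At the end, for the whole second after the job is handed in: The pot hangs still (under 0.05 m/s, tilted under 0.3 rad, underside over 30 mm up), its weight on the stand (over 2 N): bail_grip within 15 mm in x and y and 10 mm in z of stand_seat (stand axes), crossbar within 0.15 rad of the line through the dips (x of bail_grip in the frame of stand_seat between -0.015 and 0.015 m and y of bail_grip in the frame of stand_seat between -0.015 and 0.015 m and z of bail_grip in the frame of stand_seat between -0.01 and 0.01 m and angle between the y axis of bail_grip and the y axis of stand_seat, either way round below 0.15 rad and angle between pot's own z axis and vertical below 0.3 rad and height (world z) of pot above 0.03 m and contact force between pot and stand above 2 N and linear speed of pot below 0.05 m/s); the robot touches nothing.
It fails at once if the pot is tipped by more than 0.7 rad (angle between pot's own z axis and vertical above 0.7 rad).
It fails at once if the pot is hung roughly: more than 40 N between pot and stand (contact force between pot and stand above 40 N).
It fails at once if the bottle is moved by more than 30 mm (distance of bottle from where it was at the start of the episode above 0.03 m).
It fails at once if the beaker is moved by more than 30 mm (distance of beaker from where it was at the start of the episode above 0.03 m).
It fails at once if the jar is moved by more than 30 mm (distance of jar from where it was at the start of the episode above 0.03 m).
It also fails if it takes over 70 s, if anything falls off the work surface, if the arm or the gripper's body presses on something with over 40 N, if the wrist force passes 120 N, or if a joint passes its speed limit or range.

ROBOT

A 7-joint arm with a two-finger parallel gripper is mounted at the origin on the work surface. World frame = base frame: x ahead of the robot, y to its left, z up, the work surface at z = 0. Lengths are in m, angles in rad, forces in N, time in s.
With the tool pointing down it reaches from about 0.35 to 0.9 m from the base axis. Payload 8.1 kg.
Tool frame: the origin (TCP) lies at the very end of the fingers, on their centre line; the grasp point (between the pads) lies 19 mm behind it; z points along the fingers, y is the line along which they close (so a half turn about z gives the same grasp; the last joint's range is limited). The gripper opens to 92 mm and grips with 3 to 60 N. Pads are 19 mm wide; open, the fingers measure 130 mm over their backs; the gripper's body (75 mm by 190 mm) begins 47 mm behind the grasp point.
Start: joints at [-1.297, 0.434, 0.025, 1.573, -0.012, 1.134, -0.075], TCP at [0.23, 0.581, 0.227] pointing down, gripper open.
Joint ranges: [-2.62, 2.62], [-0.44, 2.09], [-1.27, 1.32], [0.08, 2.57], [-1.32, 4.46], [0.12, 2], [-2.74, 2.74]. Speed limits (rad/s): [2.22, 2.22, 3.01, 3.01, 3.14, 3.14, 3.14].

INTERFACE

Orientations are given as a rotation vector (axis times angle).
In Python, from cell import readout, cams, job gives the robot as it stands.
- The arm moves only by the tool drive_tool, never from a script. Its argument "commands" is a list of rows, each a list of 3 entries, a list of its own where there are three numbers: the turn, a rotation vector about the tool's x, y, z in rad, then the shift along the tool's x, y, z in cm, then the gripper's target within -1 to 1 (fully open at 1, half-way at 0, shut at -1). A call has 1 to 20 rows; each row is the pose to reach, as a shift and turn from the pose commanded when the call began, along the tool's axes at that moment; what a row does not reach only later rows make up. A row lasts 1/12 s, in which the tool goes at most 41.7 mm and 7.16 degrees, less where a joint would pass 70% of its speed; a pose out of reach is approached as far as the arm can. A call with a gripper value outside its range is refused whole. The fingers move at their own pace and stop on an object; "newtons" is the grip in N (left out, the last holds). Time passes only in rows, so rows that repeat a pose let the fingers close. It gives the time, the measured TCP pose, the force, the opening and the grip force at its end, in the units of the state.
- readout.observe(): the state, without advancing time (a new reading comes with each control period).
- cams.get_image(name): name is "scene" or "top"; returns the picture (384x512x3 uint8, blue, green, red); there is no depth.
- cams.camera_info(name): a dict with "camera_matrix" (3x3 intrinsics, pixels), "R" (3x3) and "t" (3): a world point X has camera coordinates R X + t. Camera axes: x right, y down, z forward; pixel columns grow to the right and rows downward; lengths in m; the calibration is good to about 2 mm. A picture is of the moment at which its call begins. camera_info takes no time and is no camera call.
- job.sign_off(): hands the job in; it is judged then, once.
The state is a dict: "clock": time; "joints": joint angles; "dq": joint speeds; "joint_efforts": joint torques, N m; "position": TCP position; "ee_rot": TCP orientation; "force": force on the tool from outside, world axes, zero at the start; "ft_torque": the same for the moment, N m; "width": opening from 0.0 (shut) to 1.0 (fully open); "gripper_force": force on a finger pad.
Only numpy, scipy, OpenCV 4.12 (cv2) and the standard library are available. Lean on these libraries where they do the work, as an engineer would, in place of code of your own. Each camera call takes 0.05 s, during which the arm holds its last target. There are 200 camera calls.

## Working session

There is one attempt and no reset: what is moved stays moved. The work goes in short steps, Python scripts to look and compute and a tool call to move; the robot and the scene stay as the last step left them, time stands still between calls to the robot, and variables do not carry over. Pictures are saved under pics/ and viewed, at most 10 in all, crops included, and the job is handed in when it is done.

Besides the shell and the picture viewer there is one more tool, called after "Request:" by a JSON object that holds its "op" and its "data", one argument or row to a line. drive_tool: Moves the arm, as the interface text tells. Its arguments: {"type":"object","properties":{"commands":{"type":"array"},"newtons":{"type":"number"}},"required":["commands"]}

```bash
mkdir -p pics
python3 - <<'E'
from cell import readout,cams
import cv2,json
s=readout.observe();print(s)
for n in("scene","top"):
    cv2.imwrite(f"pics/{n}0.png",cams.get_image(n)); print(n,cams.camera_info(n))
E
```

```text
{'clock': 0.0, 'joints': array([-1.29659074,  0.43522767,  0.02498441,  1.57408885, -0.01159021,
        1.13400577, -0.07510952]), 'dq': array([ 0.00113265, -0.00108936, -0.00100386, -0.0006337 ,  0.00064824,
       -0.00066881,  0.00087404]), 'joint_efforts': array([-4.82856231e-04, -6.67857456e+01,  9.84076224e-01, -3.14454138e+01,
       -6.07315404e-02,  4.27887181e-02,  1.60330474e-04]), 'position': array([0.22984467, 0.5806533 , 0.22594539]), 'ee_rot': array([-5.88494839e-01, -3.08583668e+00,  2.47941517e-03]), 'force': array([ 0.94799625,  0.13893078, -0.19025906]), 'ft_torque': array([-0.05226289, -0.02873897,  0.0253449 ]), 'gripper_force': 0.0, 'width': 0.9981221646970166}
scene {'camera_matrix': array([[346.97035356,   0.        , 256.50529481],
       [  0.        , 346.97035356, 197.37388032],
       [  0.        ,   0.        ,   1.        ]]), 'R': array([[-0.4115491 ,  0.91128756,  0.01350268],
       [ 0.74148082,  0.34340336, -0.57643762],
       [-0.5299373 , -0.2272204 , -0.81702959]]), 't': array([ 0.24000803, -0.32727951,  1.3640645 ])}
top {'camera_matrix': array([[373.6695099 ,   0.        , 253.29565975],
       [  0.        , 373.6695099 , 192.73564004],
       [  0.        ,   0.        ,   1.        ]]), 'R': array([[-0.00885081, -0.99989266,  0.01167593],
       [-0.9969745 ,  0.00792204, -0.07732452],
       [ 0.07722372, -0.01232499, -0.99693761]]), 't': array([-0.0029406 ,  0.57762927,  1.09147819])}
```

View pics/scene0.png

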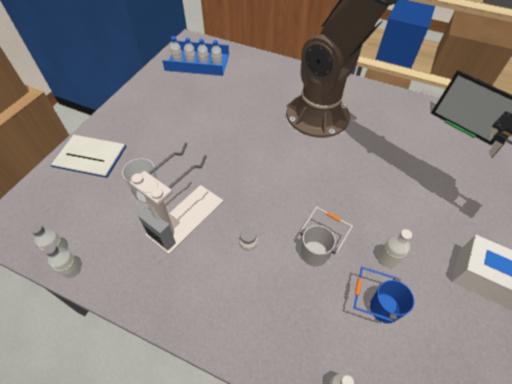

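View pics/top0.png

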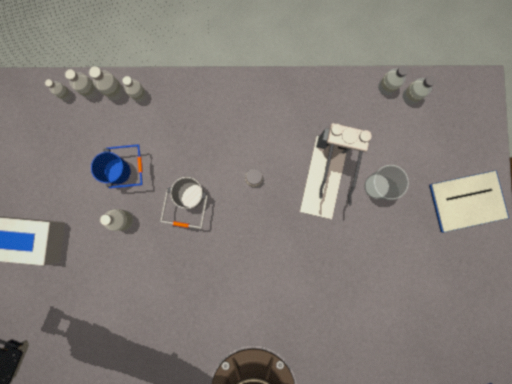

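Candidates: the steel pot is at top (187,193) / scene (318,245), with its orange grip at top (181,225) / scene (334,216). The lookalike is the blue pot at top (112,170) / scene (391,300), with its grip at top (140,163) / scene (359,287). The bail belongs to the steel pot, so I choose that one and check it in a crop.

```bash
cat > h.py <<'E'
import numpy as np,cv2
from cell import readout,cams
def ray(n,p):
    c=cams.camera_info(n);R,t=c["R"],c["t"]
    d=R.T@np.linalg.solve(c["camera_matrix"],[p[0],p[1],1.]);return -R.T@t,d/np.linalg.norm(d)
def plane(n,p,z):
    o,d=ray(n,p);return o+d*(z-o[2])/d[2]
def tri(a,b):
    A=0;B=0
    for n,p in(("scene",a),("top",b)):
        o,d=ray(n,p);P=np.eye(3)-np.outer(d,d);A=A+P;B=B+P@o
    X=np.linalg.solve(A,B);return X
def proj(n,X):
    c=cams.camera_info(n);q=c["camera_matrix"]@(c["R"]@np.asarray(X,float)+c["t"]);return q[:2]/q[2]
def orange(n,img,box):
    x0,y0,x1,y1=box;h=cv2.cvtColor(img[y0:y1,x0:x1],cv2.COLOR_BGR2HSV)
    m=cv2.inRange(h,(3,130,90),(18,255,255))
    k,l,s,c=cv2.connectedComponentsWithStats(m)
    i=1+np.argmax(s[1:,4]);ys,xs=np.where(l==i);P=np.c_[xs,ys].astype(float)
    ctr=P.mean(0);u=np.linalg.svd(P-ctr)[2][0];e=(P-ctr)@u
    return ctr+[x0,y0],u,e.min(),e.max(),len(P)
E
python3 - <<'E'
from h import *
S=cv2.imread("pics/scene0.png");T=cv2.imread("pics/top0.png")
a=orange("s",S,(295,195,365,270));b=orange("t",T,(150,170,215,240));print(a,b)
print("grip",tri(a[0],b[0]))
r=lambda I,x,y,w,h,k:cv2.resize(I[y:y+h,x:x+w],None,fx=k,fy=k,interpolation=cv2.INTER_CUBIC)
cv2.imwrite("pics/pot.png",np.hstack([r(S,290,195,80,80,5),r(T,147,165,80,80,5)]))
cv2.imwrite("pics/stand.png",np.hstack([r(S,110,135,130,120,3.3333),r(T,285,115,130,120,3.0)[:360]][0:1]))
cv2.imwrite("pics/stand.png",np.hstack([r(S,115,135,115,120,3.4),r(T,295,110,115,120,3.4)]))
E
```

```text
(array([333.42307692, 216.11538462]), array([0.87830312, 0.4781042 ]), np.float64(-7.130886981580812), np.float64(7.155678799176392), 52) (array([180.28767123, 224.08219178]), array([0.98621018, 0.16549767]), np.float64(-7.531773450379192), np.float64(7.757872273307364), 73)
grip [0.48677921 0.1973596  0.08283412]
```

View pics/pot.png

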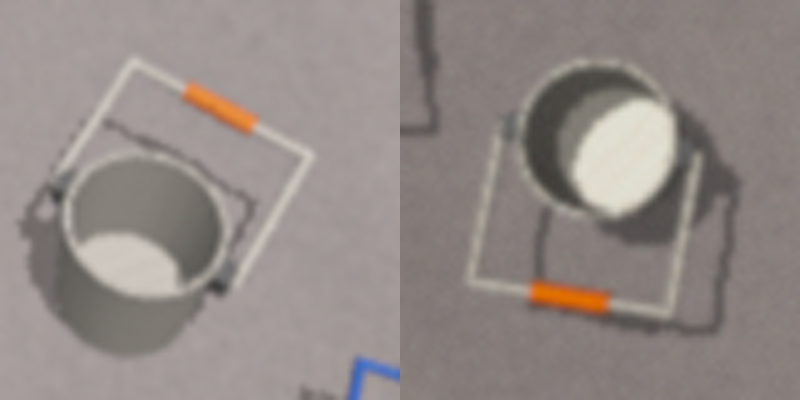

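View pics/stand.png

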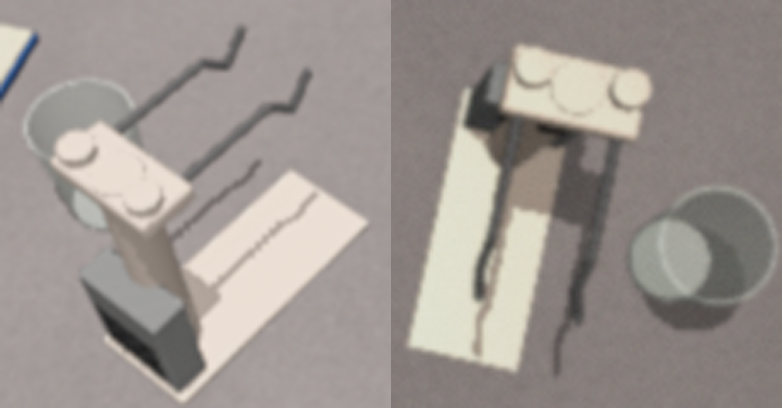

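The crops show the steel pot with its grey wire bail and orange grip, so the choice is right. The rim centre is at top ≈(187,192.4) / scene ≈(319.4,240.2). The stand's prong tips are at scene (185.6,143.8), (205.3,156.2) and top (349.4,204.1), (321.5,197.4). The beaker is on its -y side.

Run:
```python
from h import *
np.set_printoptions(precision=4,suppress=True)
print("rim tri",tri((319.4,240.2),(187,192.4)),plane("top",(187,192.4),.09),plane("scene",(319.4,240.2),.09))
cp=tri((352.6,226),(161,221.2));cm=tri((316.6,207),(201.4,227.6));print("corners",cp,cm,(cp+cm)/2,np.linalg.norm(cp-cm),"yaw",np.arctan2(-(cp-cm)[0],(cp-cm)[1]))
tm=tri((185.6,143.8),(349.4,204.1));tp=tri((205.3,156.2),(321.5,197.4));print("tips",tm,tp,np.linalg.norm(tp-tm),np.arctan2(-(tp-tm)[0],(tp-tm)[1]))
for n,a,b in(("top",(332.4,219.4),(300.6,212.4)),("scene",(200.9,185.6),(223.2,200.6))):
    A=plane(n,a,.008);B=plane(n,b,.008);y=np.arctan2(-(B-A)[0],(B-A)[1]);print(n,A,B,np.linalg.norm(A-B),"yaw",y,"seat",(A+B)[:2]/2+.055*np.array([np.cos(y),np.sin(y)]))
for n,a,b in(("scene",(182.1,154.7),(201.5,166.5)),):
    A=plane(n,a,.212);B=plane(n,b,.212);y=np.arctan2(-(B-A)[0],(B-A)[1]);print("dips",A,B,(A+B)/2,y)
from scipy.spatial.transform import Rotation as R
print(R.from_rotvec(readout.observe()["ee_rot"]).as_matrix())
for n,p,z in(("bottle",(107,218),.15),("jar",(255,178),.055),("beaker",(389,181),.12),("bluegrip",(140,163),.09)):print(n,plane("top",p,z))
```

```text
rim tri [0.5752 0.1827 0.0768] [0.5748 0.1783 0.09  ] [0.5821 0.1851 0.09  ]
corners [0.4947 0.2541 0.0801] [0.4758 0.1411 0.0796] [0.4853 0.1976 0.0798] 0.11462799831771978 yaw -0.16610965743306316
tips [ 0.5322 -0.2388  0.2288] [ 0.5486 -0.1701  0.2275] 0.07060595831505032 -0.23357830797972168
top [ 0.4963 -0.2454  0.008 ] [ 0.5182 -0.1499  0.008 ] 0.09795127137643324 yaw -0.22514750478893095 seat [ 0.5608 -0.2099]
scene [ 0.5049 -0.2366  0.008 ] [ 0.5274 -0.1423  0.008 ] 0.09703130735016194 yaw -0.23464932689934528 seat [ 0.5696 -0.2022]
dips [ 0.5588 -0.2374  0.212 ] [ 0.5732 -0.1686  0.212 ] [ 0.566 -0.203  0.212] -0.2070749674841013
[[-0.9298  0.368  -0.0004]
 [ 0.368   0.9298 -0.0014]
 [-0.0001 -0.0014 -1.    ]]
bottle [0.5045 0.3766 0.15  ]
jar [ 0.6179 -0.0127  0.055 ]
beaker [ 0.5993 -0.3783  0.12  ]
bluegrip [0.6586 0.3103 0.09  ]
```

Request:
{"op": "drive_tool", "data": {
  "commands": [
    [[0,0,1.36],[-37.8,-26.3,-2.4],1],
    [[0,0,1.36],[-37.8,-26.3,-2.4],1],
    [[0,0,1.36],[-37.8,-26.3,-2.4],1],
    [[0,0,1.36],[-37.8,-26.3,-2.4],1],
    [[0,0,1.36],[-37.8,-26.3,-2.4],1],
    [[0,0,1.36],[-37.8,-26.3,-2.4],1],
    [[0,0,1.36],[-37.8,-26.3,-2.4],1],
    [[0,0,1.36],[-37.8,-26.3,-2.4],1],
    [[0,0,1.36],[-37.8,-26.3,-2.4],1],
    [[0,0,1.36],[-37.8,-26.3,-2.4],1],
    [[0,0,1.36],[-37.8,-26.3,-2.4],1],
    [[0,0,1.36],[-37.8,-26.3,-2.4],1],
    [[0,0,1.36],[-37.8,-26.3,-2.4],1],
    [[0,0,1.36],[-37.8,-26.3,-2.4],0.0],
    [[0,0,1.36],[-37.8,-26.3,-2.4],-0.2],
    [[0,0,1.36],[-37.8,-26.3,-2.4],-0.2]
  ],
  "newtons": 8
}}

```text
clock: 1.43
position: [0.4838, 0.199, 0.2504]
ee_rot: [-2.394, -2.033, 0.001]
force: [0.0, -0.9, 0.1]
width: 0.831
gripper_force: 0.0
```

Run:
```python
from h import *
from scipy.spatial.transform import Rotation as Ro
np.set_printoptions(precision=4,suppress=True)
s=readout.observe();M=Ro.from_rotvec(s["ee_rot"]).as_matrix();print(s["clock"],s["position"],s["width"],s["joints"]);print(M)
S=cams.get_image("scene");T=cams.get_image("top");cv2.imwrite("pics/s1.png",S);cv2.imwrite("pics/t1.png",T)
w=.092*s["width"]/2
for n in("scene","top"):
    print(n,[proj(n,s["position"]+M@np.array(v)) for v in((0,0,0),(0,w,0),(0,-w,0))],"base",proj(n,(0,0,0)))
k=5
a=cv2.resize(S[125:245,290:370],None,fx=k,fy=k,interpolation=cv2.INTER_CUBIC);b=cv2.resize(T[145:265,147:227],None,fx=k,fy=k,interpolation=cv2.INTER_CUBIC)
cv2.imwrite("pics/c1.png",np.hstack([a,b]))
```

```text
1.4333 [0.4838 0.199  0.2504] 0.8309267439526633 [-0.8582  0.2542  0.4608  1.813  -0.1261  1.1038 -0.516 ]
[[ 0.1621  0.9868 -0.0008]
 [ 0.9868 -0.1621  0.0002]
 [ 0.     -0.0008 -1.    ]]
scene [array([347.7722, 179.3431]), array([341.0382, 189.6333]), array([354.221 , 169.4886])] base [317.555  114.1254]
top [array([166.6504, 225.7816]), array([169.4377, 209.6768]), array([163.8438, 241.9978])] base [252.2889 390.4881]
```

View pics/c1.png

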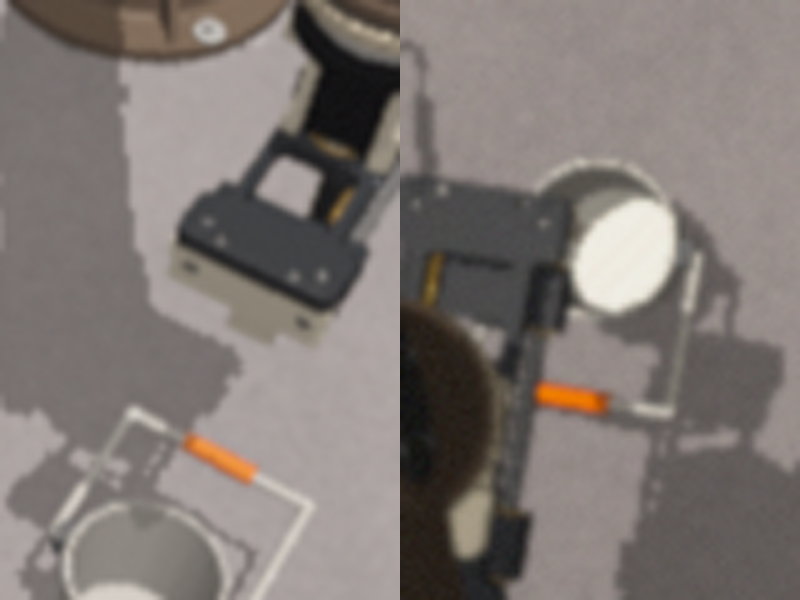

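Scene view: the fingertip sits at about (342,191), against a predicted (341,190), so the scene camera agrees with the arm to about 1–2 px. In the top view the gripper is about 2 px off. I'll trust the scene rays, combined with the known heights.

Run:
```python
from h import *
np.set_printoptions(precision=4,suppress=True)
pot=plane("scene",(319.0,239.8),.09);print("pot",pot)
g=orange("s",cams.get_image("scene"),(295,195,365,270))[0];print(g)
for z in(.078,.085,.092,.1,.105):
    G=plane("scene",g,z);v=G[:2]-pot[:2];print(z,G,np.hypot(np.hypot(*v),z-.078),np.arctan2(v[1],v[0])-np.pi)
for z in(.078,.085,.092,.1):
    A=plane("scene",(352.2,225.6),z);B=plane("scene",(316.2,206.6),z);print(z,np.linalg.norm(A-B),(A+B)/2,np.arctan2(-(A-B)[0],(A-B)[1]))
    A=plane("top",(160.6,220.8),z);B=plane("top",(201,227.2),z);print(" top",np.linalg.norm(A-B),(A+B)/2,np.arctan2(-(A-B)[0],(A-B)[1]))
A=plane("scene",(185.2,143.4),.239);B=plane("scene",(204.9,155.8),.239);y=np.arctan2(-(B-A)[0],(B-A)[1]);print("tips",A,B,np.linalg.norm(A-B),y,(A+B)/2+.022*np.array([np.cos(-.23),np.sin(-.23),0]))
A=plane("scene",(181.7,154.3),.214);B=plane("scene",(201.1,166.1),.214);print("dips",(A+B)/2)
```

```text
pot [0.5814 0.1838 0.09  ]
[333.62 216.22]
0.078 [0.4837 0.1976 0.078 ] 0.09863729736262096 -0.14051867665412798
0.085 [0.4885 0.1976 0.085 ] 0.09414294672230131 -0.14822458052238785
0.092 [0.4933 0.1977 0.092 ] 0.09022633397449249 -0.1567521343351923
0.1 [0.4988 0.1977 0.1   ] 0.08655777118562816 -0.16768160168635715
0.105 [0.5023 0.1978 0.105 ] 0.08475039677663898 -0.17526063385772783
0.078 0.11501133997763599 [0.4824 0.198  0.078 ] -0.16307944698890803
 top 0.11482793174783787 [0.4869 0.1972 0.078 ] -0.16546806848071027
0.085 0.11405811412299671 [0.4873 0.198  0.085 ] -0.16307944698890825
 top 0.11406592100251534 [0.4869 0.1959 0.085 ] -0.16546806848071077
0.092 0.1131048882683574 [0.4921 0.1981 0.092 ] -0.1630794469889085
 top 0.11330391025719273 [0.4869 0.1946 0.092 ] -0.16546806848071038
0.1 0.11201548729162672 [0.4976 0.1981 0.1   ] -0.1630794469889079
 top 0.11243304083396698 [0.487  0.1932 0.1   ] -0.16546806848071063
tips [ 0.5394 -0.2345  0.239 ] [ 0.5561 -0.1645  0.239 ] 0.07190765274809709 -0.23493027405268502 [ 0.5692 -0.2045  0.239 ]
dips [ 0.5666 -0.2036  0.214 ]
```

Request:
{"op": "drive_tool", "data": {
  "commands": [
    [[0,0,0],[0,0.9,3],-0.35],
    [[0,0,0],[0,0.9,6],-0.35],
    [[0,0,0],[0,0.9,9],-0.35],
    [[0,0,0],[0,0.9,11],-0.35],
    [[0,0,0],[0,0.9,13],-0.35],
    [[0,0,0],[0,0.9,14],-0.35],
    [[0,0,0],[0,0.9,14],-0.35],
    [[0,0,0],[0,0.9,14],-0.35]
  ],
  "newtons": 6
}}

```text
clock: 2.25
position: [0.4936, 0.1962, 0.111]
ee_rot: [2.398, 2.03, -0.001]
force: [1.2, -0.0, -0.2]
width: 0.328
gripper_force: 0.0
```

```bash
cat > snap.py <<'E'
import sys
from h import *
from scipy.spatial.transform import Rotation as Ro
np.set_printoptions(precision=4,suppress=True)
n,xs,ys=sys.argv[1],int(sys.argv[2]),int(sys.argv[3])
s=readout.observe();M=Ro.from_rotvec(s["ee_rot"]).as_matrix();print(s["clock"],s["position"],s["width"],s["force"],s["gripper_force"]);print(M)
S=cams.get_image("scene");T=cams.get_image("top");w=.092*s["width"]/2
for c in("scene","top"): print(c,[proj(c,s["position"]+M@np.array(v)) for v in((0,0,0),(0,w,0),(0,-w,0))])
t=[int(v) for v in sys.argv[4:6]];z=lambda I,x,y:cv2.resize(I[y:y+110,x:x+80],None,fx=5,fy=5,interpolation=cv2.INTER_CUBIC)
cv2.imwrite(f"pics/{n}.png",np.hstack([z(S,xs,ys),z(T,*t)]))
E
python3 snap.py c2 290 160 147 155
```

```text
2.25 [0.4936 0.1962 0.111 ] 0.3278522049988242 [ 1.2109 -0.036  -0.2418] 0.0
[[ 0.165   0.9863 -0.0003]
 [ 0.9863 -0.165  -0.0002]
 [-0.0003 -0.0002 -1.    ]]
scene [array([334.4041, 212.4832]), array([331.9655, 216.2767]), array([336.8061, 208.7466])]
top [array([178.9754, 221.5957]), array([179.9268, 216.1103]), array([178.0217, 227.0939])]
```

View pics/c2.png

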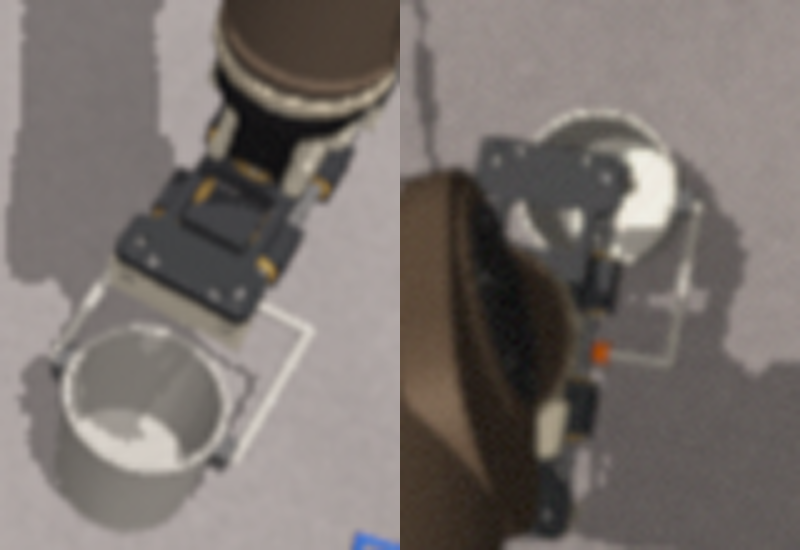

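The top view shows orange at crop (600,353), about 4–5 mm nearer the robot than the gap's middle at (591,345). I'll shift back 4.5 mm, descend and close softly.

Request:
{"op": "drive_tool", "data": {
  "commands": [
    [[0,0,0],[0.1,-0.45,1],-0.35],
    [[0,0,0],[0.1,-0.45,2.2],-0.35],
    [[0,0,0],[0.1,-0.45,3.4],-0.35],
    [[0,0,0],[0.1,-0.45,4.3],-0.35],
    [[0,0,0],[0.1,-0.45,4.4],-0.35],
    [[0,0,0],[0.1,-0.45,4.4],-0.6],
    [[0,0,0],[0.1,-0.45,4.4],-0.7],
    [[0,0,0],[0.1,-0.45,4.4],-0.9],
    [[0,0,0],[0.1,-0.45,4.4],-1],
    [[0,0,0],[0.1,-0.45,4.4],-1],
    [[0,0,0],[0.1,-0.45,4.4],-1]
  ],
  "newtons": 5
}}

```text
clock: 3.27
position: [0.4888, 0.1979, 0.0668]
ee_rot: [-2.397, -2.03, 0.001]
force: [-2.2, 0.4, 0.9]
width: 0.128
gripper_force: 5.0
```

```bash
python3 snap.py c3 290 160 147 155; python3 -c "
from h import *
S=cams.get_image('scene');T=cams.get_image('top')
for n,I,b in(('s',S,(295,190,365,270)),('t',T,(150,170,215,240))):print(orange(n,I,b))"
```

```text
3.2667 [0.4888 0.1979 0.0668] 0.12773881971167533 [-2.1901  0.408   0.8562] 5.000227354466915
[[ 0.165   0.9863 -0.0007]
 [ 0.9863 -0.165   0.0002]
 [ 0.0001 -0.0007 -1.    ]]
scene [array([332.4586, 219.6716]), array([331.5431, 221.1077]), array([333.3689, 218.2437])]
top [array([181.2586, 223.293 ]), array([181.6135, 221.2414]), array([180.9033, 225.3463])]
(array([340., 204.]), array([1., 0.]), np.float64(0.0), np.float64(0.0), 1)Traceback (most recent call last):
  File "<string>", line 4, in <module>
    for n,I,b in(('s',S,(295,190,365,270)),('t',T,(150,170,215,240))):print(orange(n,I,b))
                                                                            ~~~~~~^^^^^^^
  File "h.py", line 19, in orange
    i=1+np.argmax(s[1:,4]);ys,xs=np.where(l==i);P=np.c_[xs,ys].astype(float)
        ~~~~~~~~~^^^^^^^^^
    return _wrapfunc(a, 'argmax', axis=axis, out=out, **kwds)
    return bound(*args, **kwds)
ValueError: attempt to get argmax of an empty sequence
```

View pics/c3.png

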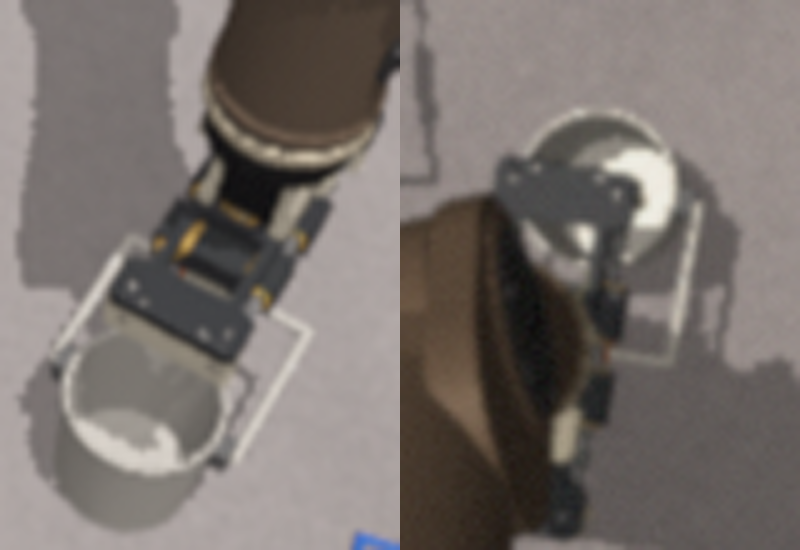

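Request:
{"op": "drive_tool", "data": {
  "commands": [
    [[0,0,0],[0,0.1,-0.9],-1],
    [[0,0,0],[0,0.36,-1.86],-1],
    [[0,0,0],[0,0.66,-2.7],-1],
    [[0,0,0],[0,1.06,-3.5],-1],
    [[0,0,0],[0,1.53,-4.3],-1],
    [[0,0,0],[0,2.08,-5.0],-1],
    [[0,0,0],[0,2.7,-5.65],-1],
    [[0,0,0],[0,3.37,-6.25],-1],
    [[0,0,0],[0,3.37,-6.25],-1]
  ]
}}

```text
clock: 4.22
position: [0.5248, 0.192, 0.1308]
ee_rot: [2.398, 2.028, 0.004]
force: [-3.6, 0.6, 5.0]
width: 0.129
gripper_force: 5.0
```

The force lies radially outward (-x,+z), so the path is a little too low. I'll move up and re-read.

Request:
{"op": "drive_tool", "data": {
  "commands": [
    [[0,0,0],[0,0,-0.2],-1],
    [[0,0,0],[0,0,-0.4],-1],
    [[0,0,0],[0,0,-0.4],-1],
    [[0,0,0],[0,0,-0.4],-1]
  ]
}}

```text
clock: 4.55
position: [0.522, 0.1922, 0.1332]
ee_rot: [-2.397, -2.03, 0.001]
force: [-4.3, 0.2, 5.4]
width: 0.127
gripper_force: 5.0
```

```bash
python3 snap.py c4 290 160 147 155
```

```text
4.55 [0.522  0.1922 0.1332] 0.12723793452844706 [-4.3231  0.2346  5.4435] 5.0008634850382805
[[ 0.165   0.9863 -0.0008]
 [ 0.9863 -0.165  -0.    ]
 [-0.0001 -0.0008 -1.    ]]
scene [array([331.5315, 215.5639]), array([330.5478, 217.09  ]), array([332.5092, 214.047 ])]
top [array([178.9764, 210.8986]), array([179.3536, 208.7307]), array([178.5989, 213.0686])]
```

View pics/c4.png

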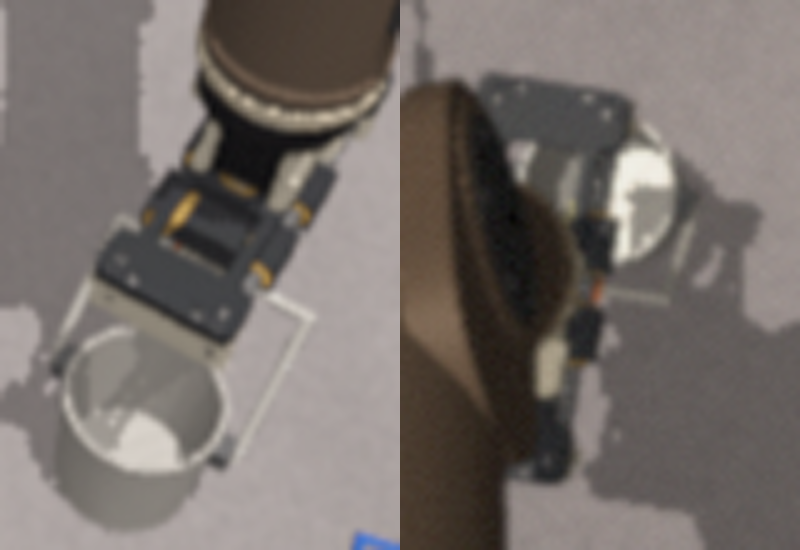

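Request:
{"op": "drive_tool", "data": {
  "commands": [
    [[0,0,0],[0,0.3,-0.3],-1],
    [[0,0,0],[0,0.72,-0.62],-1],
    [[0,0,0],[0,1.1,-0.86],-1],
    [[0,0,0],[0,1.5,-1.07],-1],
    [[0,0,0],[0,1.9,-1.26],-1],
    [[0,0,0],[0,2.32,-1.44],-1],
    [[0,0,0],[0,2.74,-1.6],-1],
    [[0,0,0],[0,3.17,-1.72],-1],
    [[0,0,0],[0,3.6,-1.83],-1],
    [[0,0,0],[0,4.05,-1.92],-1],
    [[0,0,0],[0,4.5,-1.98],-1],
    [[0,0,0],[0,4.94,-2.03],-1],
    [[0,0,0],[0,5.3,-2.05],-1],
    [[0,0,0],[0,5.3,-2.05],-1],
    [[0,0,0],[0,5.3,-2.05],-1]
  ],
  "newtons": 3
}}

```text
clock: 5.9
position: [0.5752, 0.1833, 0.1537]
ee_rot: [2.398, 2.029, 0.001]
force: [0.2, 0.2, 0.7]
width: 0.126
gripper_force: 3.0
```

```bash
python3 snap.py c5 290 140 147 135
```

```text
5.9 [0.5752 0.1833 0.1537] 0.12605606492583324 [0.1582 0.1766 0.6592] 2.9994944483041763
[[ 0.1656  0.9862  0.0006]
 [ 0.9862 -0.1656 -0.    ]
 [ 0.0001  0.0005 -1.    ]]
scene [array([323.5671, 225.9881]), array([322.5196, 227.604 ]), array([324.608 , 224.3825])]
top [array([181.0578, 190.339 ]), array([181.4374, 188.165 ]), array([180.6778, 192.5149])]
```

View pics/c5.png

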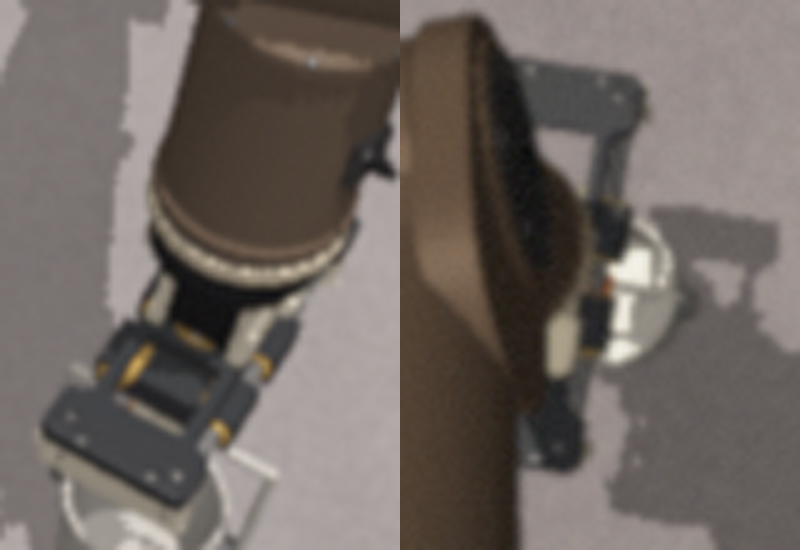

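Request:
{"op": "drive_tool", "data": {
  "commands": [
    [[0,0,0],[0,0,0],-1],
    [[0,0,0],[0,0,0],-1],
    [[0,0,0],[0,0,0],-1],
    [[0,0,0],[0,0,0],-1],
    [[0,0,0],[0,0,-0.2],-1],
    [[0,0,0],[0,0,-0.5],-1],
    [[0,0,0],[0,0,-1],-1],
    [[0,0,0],[0,0,-2],-1],
    [[0,0,0],[0,0,-3],-1],
    [[0,0,0],[0,0,-4],-1],
    [[0,0,0],[0,0,-5],-1],
    [[0,0,0],[0,0,-6],-1],
    [[0,0,0],[0,0,-7],-1],
    [[0,0,0],[0,0,-8],-1],
    [[0,0,0],[0,0,-9],-1],
    [[0,0,0],[0,0,-9.5],-1],
    [[0,0,0],[0,0,-9.5],-1],
    [[0,0,0],[0,0,-9.5],-1]
  ],
  "newtons": 30
}}

```text
clock: 7.5
position: [0.5748, 0.1835, 0.2488]
ee_rot: [-2.398, -2.03, -0.0]
force: [0.3, 0.5, -5.4]
width: 0.12
gripper_force: 30.0
```

Request:
{"op": "drive_tool", "data": {
  "commands": [
    [[0,0,0],[-0.5,-0.1,0],-1],
    [[0,0,0],[-1.5,-0.3,0],-1],
    [[0,0,0.01],[-3.1,-0.6,0],-1],
    [[0,0,0.01],[-5.3,-1.04,0],-1],
    [[0,0,0.015],[-8,-1.56,0],-1],
    [[0,0,0.02],[-10.7,-2.1,0],-1],
    [[0,0,0.025],[-13.4,-2.62,0],-1],
    [[0,0,0.03],[-16.1,-3.15,0],-1],
    [[0,0,0.035],[-18.8,-3.68,0],-1],
    [[0,0,0.04],[-21.5,-4.2,0],-1],
    [[0,0,0.045],[-24.2,-4.73,0],-1],
    [[0,0,0.05],[-26.9,-5.26,0],-1],
    [[0,0,0.055],[-29.6,-5.79,0],-1],
    [[0,0,0.06],[-32.3,-6.31,0],-1],
    [[0,0,0.066],[-34.5,-6.74,0],-1],
    [[0,0,0.066],[-36.1,-7.06,0],-1],
    [[0,0,0.066],[-37.1,-7.25,0],-1],
    [[0,0,0.066],[-37.6,-7.35,0],-1],
    [[0,0,0.066],[-37.6,-7.35,0],-1],
    [[0,0,0.066],[-37.6,-7.35,0],-1]
  ]
}}

```text
clock: 9.17
position: [0.4401, -0.1747, 0.2486]
ee_rot: [-2.463, -1.949, -0.001]
force: [-0.2, 0.8, -5.4]
width: 0.123
gripper_force: 30.0
```

```bash
python3 snap.py c6 160 125 295 130; python3 -c "
from h import *
print(proj('scene',(.5665,-.205,.222)),proj('top',(.5665,-.205,.222)))"
```

```text
9.1667 [ 0.4401 -0.1747  0.2486] 0.12254427966560888 [-0.2487  0.8441 -5.4279] 29.99654084444046
[[ 0.2299  0.9732  0.    ]
 [ 0.9732 -0.2299  0.0006]
 [ 0.0006 -0.0001 -1.    ]]
scene [array([221.7213, 124.1238]), array([220.3904, 125.2285]), array([223.045 , 123.0251])]
top [array([325.8213, 242.9459]), array([326.3146, 240.5946]), array([325.3276, 245.2996])]
[190.42014762 157.93681089] [334.68764654 190.3108474 ]
```

View pics/c6.png

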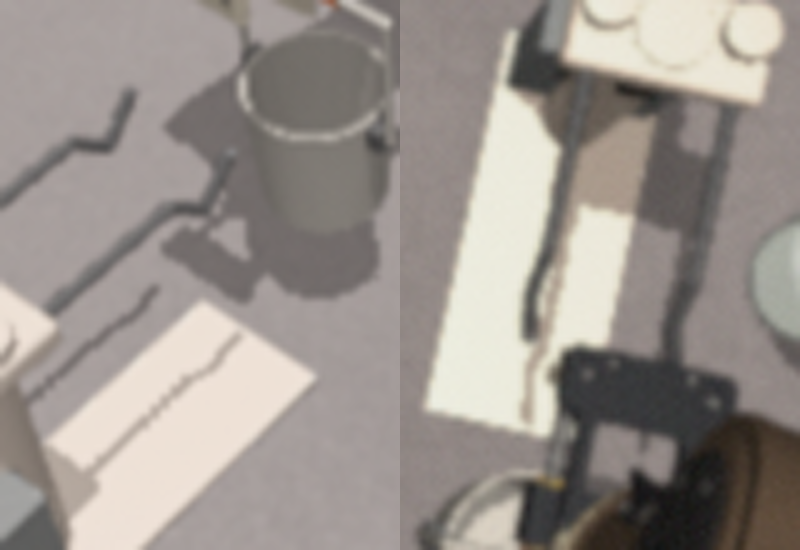

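The dips appear in the scene view at about (181,154) and (201,167), with nothing in the way. I'll advance straight along the prongs.

Request:
{"op": "drive_tool", "data": {
  "commands": [
    [[0,0,0],[0,0.3,0],-1],
    [[0,0,0],[0,0.9,0],-1],
    [[0,0,0],[0,1.8,0],-1],
    [[0,0,0],[0,2.8,0],-1],
    [[0,0,0],[0,3.8,0],-1],
    [[0,0,0],[0,4.8,0],-1],
    [[0,0,0],[0,5.8,0],-1],
    [[0,0,0],[0,6.8,0],-1],
    [[0,0,0],[0,7.8,0],-1],
    [[0,0,0],[0,8.8,0],-1],
    [[0,0,0],[0,9.8,0],-1],
    [[0,0,0],[0,10.8,0],-1],
    [[0,0,0],[0,11.7,0],-1],
    [[0,0,0],[0,12.4,0],-1],
    [[0,0,0],[0,12.8,0],-1],
    [[0,0,0],[0,13.0,0],-1],
    [[0,0,0],[0,13.0,0],-1],
    [[0,0,0],[0,13.0,0],-1]
  ]
}}

```text
clock: 10.77
position: [0.5663, -0.2052, 0.2487]
ee_rot: [-2.464, -1.949, 0.0]
force: [-0.3, 0.3, -5.3]
width: 0.118
gripper_force: 30.0
```

Run:
```python
from h import *
from scipy.spatial.transform import Rotation as Ro
np.set_printoptions(precision=4,suppress=True)
A=plane("scene",(181.2,154),.213);B=plane("scene",(201.2,167),.213);print("dips",(A+B)/2)
S=cams.get_image("scene");T=cams.get_image("top");cv2.imwrite("pics/s7.png",S);cv2.imwrite("pics/t7.png",T)
for n,I,b in(("scene",S,(150,120,240,230)),("top",T,(290,140,380,260))):
    try:print(n,orange(n,I,b))
    except Exception as e:print(n,"none")
    print(n,proj(n,(.5665,-.2047,.263)))
```

```text
dips [ 0.5671 -0.2041  0.213 ]
scene (array([191.    , 149.1538]), array([0.6104, 0.7921]), np.float64(-3.718921367141019), np.float64(3.4752108782647575), 26)
scene [188.2635 147.3411]
top none
top [338.564  188.8456]
```

Request:
{"op": "drive_tool", "data": {
  "commands": [
    [[0,0,0],[0,0,0.4],-1],
    [[0,0,0],[0,0,0.9],-1],
    [[0,0,0],[0,0,1.4],-1],
    [[0,0,0],[0,0,1.9],-1],
    [[0,0,0],[0,0,2.3],-1],
    [[0,0,0],[0,0,2.6],-1],
    [[0,0,0],[0,0,2.8],-1],
    [[0,0,0],[0,0,3.0],-1],
    [[0,0,0],[0,0,3.0],-1],
    [[0,0,0],[0,0,3.0],-1]
  ],
  "newtons": 12
}}

```text
clock: 11.7
position: [0.5667, -0.2052, 0.2188]
ee_rot: [2.464, 1.949, 0.0]
force: [-0.9, 1.0, -4.8]
width: 0.125
gripper_force: 12.0
```

Request:
{"op": "drive_tool", "data": {
  "commands": [
    [[0,0,0],[0,0,0.15],-1],
    [[0,0,0],[0,0,0.3],-1],
    [[0,0,0],[0,0,0.4],-1],
    [[0,0,0],[0,0,0.5],-1],
    [[0,0,0],[0,0,0.5],-1]
  ]
}}

```text
clock: 12.12
position: [0.5665, -0.2051, 0.2135]
ee_rot: [-2.463, -1.949, 0.0]
force: [-0.2, -0.1, -6.4]
width: 0.127
gripper_force: 12.0
```

Request:
{"op": "drive_tool", "data": {
  "commands": [
    [[0,0,0],[0,0,0.1],-1],
    [[0,0,0],[0,0,0.2],-1],
    [[0,0,0],[0,0,0.3],-1],
    [[0,0,0],[0,0,0.4],-1],
    [[0,0,0],[0,0,0.4],-1]
  ]
}}

```text
clock: 12.53
position: [0.5665, -0.2051, 0.2095]
ee_rot: [-2.464, -1.949, 0.0]
force: [0.6, 0.4, -4.6]
width: 0.128
gripper_force: 12.0
```

Request:
{"op": "drive_tool", "data": {
  "commands": [
    [[0,0,0],[0,0,0.1],-1],
    [[0,0,0],[0,0,0.2],-1],
    [[0,0,0],[0,0,0.2],-1],
    [[0,0,0],[0,0,0.2],-1]
  ],
  "newtons": 6
}}

```text
clock: 12.87
position: [0.5667, -0.2052, 0.2086]
ee_rot: [2.464, 1.949, 0.001]
force: [-4.2, 2.0, 5.1]
width: 0.129
gripper_force: 6.0
```

Contact: the bar leans on the dip's far slope, so I'll ease back a touch towards -x.

Request:
{"op": "drive_tool", "data": {
  "commands": [
    [[0,0,0],[0,-0.1,0],-1],
    [[0,0,0],[0,-0.2,0],-1],
    [[0,0,0],[0,-0.3,0],-1],
    [[0,0,0],[0,-0.3,0],-1]
  ]
}}

```text
clock: 13.2
position: [0.5643, -0.2046, 0.2078]
ee_rot: [2.463, 1.949, 0.001]
force: [2.7, -1.2, -3.4]
width: 0.125
gripper_force: 6.0
```

Request:
{"op": "drive_tool", "data": {
  "commands": [
    [[0,0,0],[0,0,0.1],-1],
    [[0,0,0],[0,0,0.2],-1],
    [[0,0,0],[0,0,0.3],-1],
    [[0,0,0],[0,0,0.3],-1]
  ]
}}

```text
clock: 13.53
position: [0.5648, -0.2049, 0.2059]
ee_rot: [2.462, 1.948, 0.003]
force: [1.0, -0.4, 6.3]
width: 0.129
gripper_force: 6.0
```

Request:
{"op": "drive_tool", "data": {
  "commands": [
    [[0,0,0],[0,0,-0.1],-0.7],
    [[0,0,0],[0,0,-0.1],-0.6],
    [[0,0,0],[0,0,-0.1],-0.5],
    [[0,0,0],[0,0,-0.1],-0.4],
    [[0,0,0],[0,0,-0.1],-0.3],
    [[0,0,0],[0,0,-0.1],-0.2],
    [[0,0,0],[0,0,-0.1],-0.2],
    [[0,0,0],[0,0,-0.1],-0.2],
    [[0,0,0],[0,0,-0.1],-0.2]
  ]
}}

```text
clock: 14.28
position: [0.5637, -0.2045, 0.2057]
ee_rot: [-2.464, -1.949, 0.0]
force: [-0.1, -0.0, -0.1]
width: 0.398
gripper_force: 0.0
```

```bash
cat > o.py <<'E'
from h import *
np.set_printoptions(precision=4,suppress=True)
S=cams.get_image("scene");T=cams.get_image("top");r={}
for n,I,b in(("scene",S,(150,120,240,230)),("top",T,(290,140,380,260))):
    try:
        o=orange(n,I,b);r[n]=o;print(n,*o,plane(n,o[0],.222))
    except ValueError:print(n,"none")
if len(r)==2:print(tri(r["scene"][0],r["top"][0]))
print(readout.observe()["force"])
E
python3 o.py
```

```text
scene [192.6333 159.5   ] [0.8866 0.4626] -3.915103995716427 3.717250653742779 30 [ 0.5688 -0.1968  0.222 ]
top none
[-0.2382 -0.9927  0.3546]
```

Force is zero, so the pot's weight is on the stand. I'll withdraw straight up.

Request:
{"op": "drive_tool", "data": {
  "commands": [
    [[0,0,0],[0,0,-0.4],-0.2],
    [[0,0,0],[0,0,-1],-0.2],
    [[0,0,0],[0,0,-1.8],-0.2],
    [[0,0,0],[0,0,-2.8],-0.2],
    [[0,0,0],[0,0,-4],-0.2],
    [[0,0,0],[0,0,-5.5],-0.2],
    [[0,0,0],[0,0,-7],-0.2],
    [[0,0,0],[0,0,-9],-0.2],
    [[0,0,0],[0,0,-11],-0.2],
    [[0,0,0],[0,-4,-12],-0.2],
    [[0,0,0],[0,-8,-12],-0.2],
    [[0,0,0],[0,-12,-12],-0.2],
    [[0,0,0],[0,-16,-12],-0.2],
    [[0,0,0],[0,-16,-12],-0.2],
    [[0,0,0],[0,-16,-12],-0.2]
  ]
}}

```text
clock: 15.63
position: [0.4065, -0.1676, 0.3272]
ee_rot: [2.464, 1.949, 0.006]
force: [0.7, 0.5, 0.4]
width: 0.398
gripper_force: 0.0
```

```bash
python3 o.py; python3 -c "
from h import *
print('seat',proj('scene',(.5665,-.205,.222)),'base corners measured earlier')"; sleep 0; python3 o.py
```

```text
scene [189.902  157.5294] [0.8345 0.551 ] -6.869917461559714 6.7176515086301345 51 [ 0.5658 -0.207   0.222 ]
top [335.931  191.5747] [0.9725 0.2327] -9.28501910241995 8.411846333918357 87 [ 0.5634 -0.208   0.222 ]
[ 0.5636 -0.2087  0.2189]
[-0.0243  0.6553  0.3797]
seat [190.42014762 157.93681089] base corners measured earlier
scene [189.902  157.5294] [0.8345 0.551 ] -6.869917461559714 6.7176515086301345 51 [ 0.5658 -0.207   0.222 ]
top [335.931  191.5747] [0.9725 0.2327] -9.28501910241995 8.411846333918357 87 [ 0.5634 -0.208   0.222 ]
[ 0.5636 -0.2087  0.2189]
[ 0.2748 -0.3048 -0.0587]
```

The grip rests about 3 mm from the middle of the dips, aligned with them and still. I'm handing in.

```bash
python3 -c "
from cell import job
print(job.sign_off())"
```

```text
the job is handed in; nothing more can be done
None
```

The bail was raised upright with the pot on the bench, the pot now hangs still on both prongs with its grip about 3 mm from midway, the gripper is clear, and the job was handed in at about 16 s (the verdict was not shown to me).

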